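# Pinch-test rubber cable bushings and fit the sound ones

## Robot

A 6-joint arm with a two-finger parallel gripper is mounted at the origin on the work surface. World frame = base frame: x ahead of the robot, y to its left, z up, the work surface at z = 0. Lengths are in m, angles in rad, forces in N, time in s.
With the tool pointing down it reaches from about 0.375 to 0.9 m from the base axis. Payload 3.1 kg.
Tool frame: the origin (TCP) lies at the very end of the fingers, on their centre line; the grasp point (between the pads) lies robot.grip_point_offset behind it (robot.grip_point_offset is the distance from the TCP to the grasp point, in m); z points along the fingers, y is the line along which they close (so a half turn about z gives the same grasp; the last joint's range is limited). The gripper opens to 87 mm and grips with 3 to 60 N. Pads are 19 mm wide; open, the fingers measure 117 mm over their backs; the gripper's body (75 mm by 190 mm) begins 51 mm behind the grasp point.
Start: joints at [-1.323, 0.527, 1.433, -0, 1.181, -0.178], TCP at [0.258, -0.569, 0.223] pointing down, gripper open.
Joint ranges: [-3.08, 3.08], [-0.75, 2.2], [0.22, 2.44], [-1.43, 4.57], [0, 2.65], [-2.85, 2.85]. Speed limits (rad/s): [2.79, 2.79, 3.14, 3.14, 3.14, 3.14].

## Interface

Orientations are given as a unit quaternion [w, x, y, z].
In Python, from plant import robot, vision gives the robot as it stands.
- The arm moves only by the tool send_rows, never from a script. Its argument "plan" is a list of rows, each a list of 6 numbers: the shift along the tool's x, y, z in cm, then the turn, a rotation vector about the tool's x, y, z in rad. A call has exactly 8 rows; each row shifts and turns the commanded pose from where the row before left it, along the tool's axes as they then stand; what a row does not reach is not made up. A row lasts 1/12 s, in which the tool goes at most 41.7 mm and 7.16 degrees, less where a joint would pass 70% of its speed; a pose out of reach is approached as far as the arm can. A call with a gripper value outside its range is refused whole. "jaw" is the finger opening in cm, from 0 to 8.7, set as the call begins (left out, the last holds). The fingers move at their own pace and stop on an object; "force" is the grip in N (left out, the last holds). Time passes only in rows, so rows that do not move let the fingers close, or fill a call up. It gives the time, the measured TCP pose, the force, the opening and the grip force at its end, in the units of the state.
- robot.observe(): the state, without advancing time (a new reading comes with each control period).
- vision.read_camera(name): name is "side" or "top" or "wrist"; returns a dict with "img" (480x640x3 uint8, red, green, blue), "fx", "fy", "cx", "cy" (pixels), "pose" (4x4, takes a point from camera to world coordinates). Camera axes: x right, y down, z forward; pixel columns grow to the right and rows downward; lengths in m; the calibration is good to about 2 mm. The wrist camera is an equidistant fisheye: a pixel r from the principal point sees the ray r / f radians off the axis. A picture is of the moment at which its call begins. There is no depth.
- robot.job_done(): hands the job in; it is judged then, once.
The state is a dict: "time_s": time; "joints": joint angles; "dq": joint speeds; "tau": joint torques, N m; "ee_pos": TCP position; "orientation": TCP orientation; "ft_force": force on the tool from outside, world axes, zero at the start; "moment": the same for the moment, N m; "finger_gap": finger opening in m; "finger_force": force on a finger pad.
Only numpy, scipy, OpenCV 4.12 (cv2) and the standard library are available. Lean on these libraries where they do the work, as an engineer would, in place of code of your own. Each camera call takes 0.05 s, during which the arm holds its last target. There are 200 camera calls.

## Task

Three used rubber cable bushings that look alike stand on the bench; some may have perished and gone hard. Pinch each one gently across the flats of its barrel to feel whether it still gives: snap every soft, sound one nose-down into an entry of the connection box, fully home with its flange flat on the plate, without forcing it, and put every hard, perished one in the blue scrap bin. Leave the tape, the screwdriver and the spool where they are.

Things in the scene. Friction and masses are not known exactly. Their poses are not given: they have to be found in the camera images.
- bushing_1: one of three outwardly identical grey rubber cable bushings, 49 mm tall, about 80 g, standing nose down. Origin: centre of the nose's underside, z up. Nose: radius 9 mm at the tip, widening to a 13 mm bead 7 to 10 mm up, then an 11.5 mm neck; flange: radius 23 mm, 20 to 25 mm up; barrel, 27 to 49 mm up, with two flats 36 mm wide (along x), 36 mm apart along y: pinch it across these flats
- bushing_2: as bushing_1. Sound (soft) rubber: pinched with 20 N per finger the flats come from 36 to about 27 mm apart, and spring back when let go; perished (hard) rubber: the flats stay about 34 mm apart. None, some or all of the three may be perished. A pinch of more than about 60 N on a finger damages the rubber. Grip with the fingertips above the flange
- bushing_3: as bushing_1. At 45 N per finger the flats come to about 23 mm if soft, 34 mm if hard. Firm or soft, a grip of 20 to 30 N across the flats holds it well enough to carry it and press it in
- bushing_1_side (a point): the middle of the +x end of the barrel of bushing_1, 18 mm from its axis and 38 mm above its origin; axes as the body's
- bushing_2_side (a point): the middle of the +x end of the barrel of bushing_2, 18 mm from its axis and 38 mm above its origin; axes as the body's
- bushing_3_side (a point): the middle of the +x end of the barrel of bushing_3, 18 mm from its axis and 38 mm above its origin; axes as the body's
- panel: low steel connection box screwed to the bench, 240 mm (x) by 120 mm (y) by 55 mm tall, with a bare aluminium top plate 4 mm thick that has a row of three round cable entries along its x axis. Hollow inside. Origin: centre of its underside, z up
- hole_1 (a point): centre of a cable entry, a round through hole of 29 mm diameter, at the upper face of the panel's plate, -70 mm along the panel's x; any bushing fits any entry. Under each entry two sprung steel tabs reach in to 11 mm from its axis: about 8 to 15 N straight down pushes the bead past them, then the flange lands on the plate; home is the bushing's origin 20 mm below this point
- hole_2 (a point): centre of a cable entry, a round through hole of 29 mm diameter, at the upper face of the panel's plate, 0 mm along the panel's x; any bushing fits any entry. Pressing a bushing against the box with more than about 60 N bends the tabs
- hole_3 (a point): centre of a cable entry, a round through hole of 29 mm diameter, at the upper face of the panel's plate, 70 mm along the panel's x; any bushing fits any entry
- bin: the scrap bin: an open-topped blue plastic stacking bin standing on the bench, 180 mm (x) by 135 mm (y), walls 3 mm thick and 65 mm tall, only 29 mm tall along its scooped front at -x. Fixed. Origin: centre of its underside; floor 3 mm thick
- tape: bystander: roll of grey tape lying flat, radius 34 mm, 19 mm tall; origin at the centre of its underside
- driver: bystander: screwdriver 190 mm long lying along its x axis, orange handle to -x
- spool: bystander: white wire spool standing upright, radius 32 mm, 46 mm tall; origin at the centre of its underside
Things that resemble listed ones, but are neither listed nor needed, are in the scene too. Leave any yellow look-alike of the bushing_1 alone.

How it is judged:
At the end, for the whole second after the job is handed in: Every sound (soft) bushing stands nose-down in an entry of the box, its axis within 4 mm of the entry's centre, its flange on the plate within 2 mm and upright within 0.1 rad; every perished (hard) bushing is inside the scrap bin, below its rim; all are released and at rest (((y of bushing_1_side in the frame of bushing_1 below 1.35e-05 m and (x of bushing_1 in the frame of bin between -0.087 and 0.087 m and y of bushing_1 in the frame of bin between -0.064 and 0.064 m and z of bushing_1 in the frame of bin between 0 and 0.055 m)) or (not (y of bushing_1_side in the frame of bushing_1 below 1.35e-05 m) and ((horizontal distance between bushing_1 and hole_1 below 0.004 m and z of bushing_1 in the frame of hole_1 between -0.022 and -0.018 m and angle between bushing_1's own z axis and vertical below 0.1 rad) or (horizontal distance between bushing_1 and hole_2 below 0.004 m and z of bushing_1 in the frame of hole_2 between -0.022 and -0.018 m and angle between bushing_1's own z axis and vertical below 0.1 rad) or (horizontal distance between bushing_1 and hole_3 below 0.004 m and z of bushing_1 in the frame of hole_3 between -0.022 and -0.018 m and angle between bushing_1's own z axis and vertical below 0.1 rad)))) and ((y of bushing_2_side in the frame of bushing_2 below 1.35e-05 m and (x of bushing_2 in the frame of bin between -0.087 and 0.087 m and y of bushing_2 in the frame of bin between -0.064 and 0.064 m and z of bushing_2 in the frame of bin between 0 and 0.055 m)) or (not (y of bushing_2_side in the frame of bushing_2 below 1.35e-05 m) and ((horizontal distance between bushing_2 and hole_1 below 0.004 m and z of bushing_2 in the frame of hole_1 between -0.022 and -0.018 m and angle between bushing_2's own z axis and vertical below 0.1 rad) or (horizontal distance between bushing_2 and hole_2 below 0.004 m and z of bushing_2 in the frame of hole_2 between -0.022 and -0.018 m and angle between bushing_2's own z axis and vertical below 0.1 rad) or (horizontal distance between bushing_2 and hole_3 below 0.004 m and z of bushing_2 in the frame of hole_3 between -0.022 and -0.018 m and angle between bushing_2's own z axis and vertical below 0.1 rad)))) and ((y of bushing_3_side in the frame of bushing_3 below 1.35e-05 m and (x of bushing_3 in the frame of bin between -0.087 and 0.087 m and y of bushing_3 in the frame of bin between -0.064 and 0.064 m and z of bushing_3 in the frame of bin between 0 and 0.055 m)) or (not (y of bushing_3_side in the frame of bushing_3 below 1.35e-05 m) and ((horizontal distance between bushing_3 and hole_1 below 0.004 m and z of bushing_3 in the frame of hole_1 between -0.022 and -0.018 m and angle between bushing_3's own z axis and vertical below 0.1 rad) or (horizontal distance between bushing_3 and hole_2 below 0.004 m and z of bushing_3 in the frame of hole_2 between -0.022 and -0.018 m and angle between bushing_3's own z axis and vertical below 0.1 rad) or (horizontal distance between bushing_3 and hole_3 below 0.004 m and z of bushing_3 in the frame of hole_3 between -0.022 and -0.018 m and angle between bushing_3's own z axis and vertical below 0.1 rad)))) and linear speed of each of bushing_1, bushing_2, bushing_3 below 0.02 m/s); the robot touches nothing.
It fails at once if a bushing is pinched by the fingers with more than about 60 N on a finger (contact force between the fingers and bushing_1 above 130 N or contact force between the fingers and bushing_2 above 130 N or contact force between the fingers and bushing_3 above 130 N).
It fails at once if a bushing is pressed against the box, its tabs included, with more than 85 N in all (contact force between any of bushing_1, bushing_2, bushing_3 and panel above 85 N).
It fails at once if the arm or gripper itself pushes on the box with more than 30 N (contact force between the arm and panel above 30 N).
It fails at once if the tape, the screwdriver or the spool is shifted by more than 30 mm (distance of any of tape, driver, spool from where it was at the start of the episode above 0.03 m).
It also fails if it takes over 59 s, if anything falls off the work surface, if the arm or the gripper's body presses on something with over 40 N, if the wrist force passes 120 N, or if a joint passes its speed limit or range.

## Working session

There is one attempt and no reset: what is moved stays moved. The work goes in short steps, Python scripts to look and compute and a tool call to move; the robot and the scene stay as the last step left them, time stands still between calls to the robot, and variables do not carry over. Pictures are saved under pics/ and viewed, at most 10 in all, crops included, and the job is handed in when it is done.

Besides the shell and the picture viewer there is one more tool, called as name([rows], argument=value, ...), one row to a line, values as JSON. send_rows: Moves the arm, as the interface text tells. Its arguments: {"type":"object","properties":{"plan":{"type":"array"},"jaw":{"type":"number"},"force":{"type":"number"}},"required":["plan"]}

```bash
mkdir -p pics; python3 - <<'E'
from plant import robot, vision
import cv2,numpy as np,pickle
np.set_printoptions(precision=4,suppress=True)
s=robot.observe(); print(s, robot.grip_point_offset)
for n in ("top","side"):
    c=vision.read_camera(n); pickle.dump(c,open(f"pics/{n}0.pkl","wb"))
    cv2.imwrite(f"pics/{n}0.png",c["img"][:,:,::-1]); print(n,c["fx"],c["fy"],c["cx"],c["cy"],c["pose"])
E
```

```text
{'time_s': 0.0, 'joints': array([-1.3235,  0.5284,  1.4339, -0.    ,  1.1814, -0.1785]), 'dq': array([ 0.0009,  0.002 ,  0.0018, -0.0005,  0.0001, -0.0003]), 'tau': array([  0.0005, -44.004 , -17.659 ,   0.0633,   0.0582,  -0.0002]), 'ee_pos': array([ 0.258 , -0.5685,  0.2216]), 'orientation': array([-0.0011,  0.9774,  0.2113, -0.    ]), 'ft_force': array([ 0.5407, -0.4285,  0.5433]), 'moment': array([ 0.0294, -0.0088, -0.0012]), 'finger_force': 0.0, 'finger_gap': 0.0874119689017211} 0.0187
top 467.6317177721661 467.6317177721661 316.5023696516914 243.8199846560446 [[-0.0003 -0.9988  0.0495  0.5445]
 [-1.      0.0002 -0.0037 -0.0156]
 [ 0.0037 -0.0495 -0.9988  0.9872]
 [ 0.      0.      0.      1.    ]]
side 605.7380593918045 605.7380593918045 317.7714034839702 233.65783393196165 [[-0.9865 -0.1072  0.1236  0.4468]
 [-0.1633  0.6941 -0.7011  0.8242]
 [-0.0106 -0.7119 -0.7022  0.9279]
 [ 0.      0.      0.      1.    ]]
```

View pics/top0.png

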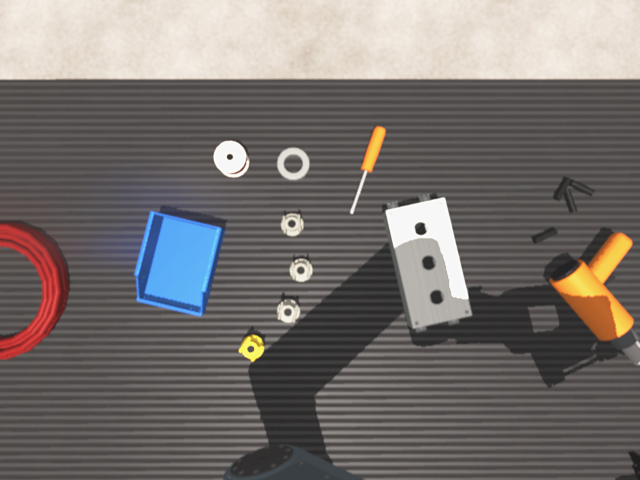

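View pics/side0.png

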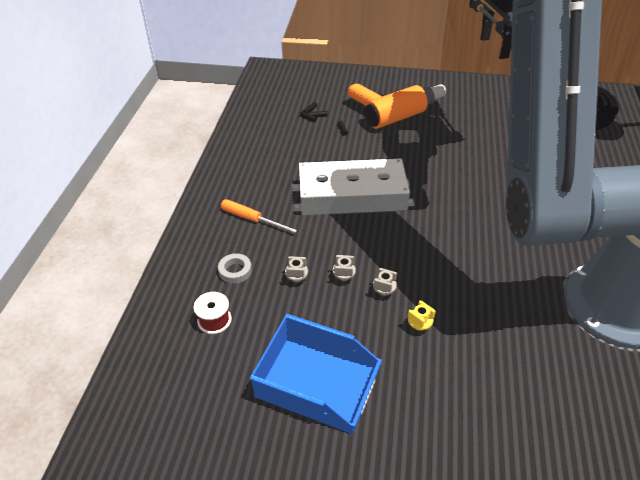

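Top view: the grey bushings are near (292,224), (301,270) and (288,312), the yellow look-alike is at (252,347), the holes at (421,229), (428,263), (436,297), and the bin is around (180,263). I'll zoom in to get the yaws.

```bash
cat > h.py <<'E'
import numpy as np,cv2,pickle
np.set_printoptions(precision=4,suppress=True)
def ray(c,u,v,z):
    d=c["pose"][:3,:3]@np.array([(u-c["cx"])/c["fx"],(v-c["cy"])/c["fy"],1]); o=c["pose"][:3,3]
    return (o+d*(z-o[2])/d[2])[:2]
def proj(c,p):
    q=c["pose"][:3,:3].T@(np.array(p)-c["pose"][:3,3]); return np.array([c["cx"]+c["fx"]*q[0]/q[2],c["cy"]+c["fy"]*q[1]/q[2]])
def blob(c,u,v,z,thr,r=14,a0=15):
    g=cv2.cvtColor(c["img"],cv2.COLOR_RGB2GRAY); u,v=int(u),int(v)
    w=g[v-r:v+r,u-r:u+r]; w=cv2.resize(w,None,fx=8,fy=8,interpolation=cv2.INTER_CUBIC)
    n,l,st,ce=cv2.connectedComponentsWithStats((w<thr).astype(np.uint8))
    i=min([k for k in range(1,n) if st[k,4]>a0*64/4],key=lambda k:np.hypot(*(ce[k]-r*8)))
    p=(ce[i]+.5)/8-.5+[u-r,v-r]; return p,st[i,4]/64,ray(c,*p,z)
E
python3 - <<'E'
from h import *
t=pickle.load(open("pics/top0.pkl","rb"));s=pickle.load(open("pics/side0.pkl","rb"))
for n,u,v in (("B1",292,224),("B2",301,270),("B3",288,312)): print(n,blob(t,u,v,.049,90,r=8))
for n,u,v in (("b1",297,263),("b2",344,260),("b3",385,274)): print(n,blob(s,u,v,.049,80,r=8))
for n,u,v in (("H1",421,229),("H2",428,263),("H3",436,297)): print(n,blob(t,u,v,.055,60))
for n,u,v in (("h1",322,178),("h2",353,177),("h3",384,176)): print(n,blob(s,u,v,.055,60))
for n,u,v in ((0,152,211),(1,222,224),(2,203,315),(3,136,298)): print("bin",ray(t,u,v,.05))
m=[]
for c,L in ((t,((292,224),(301,270),(288,312))),(s,((297,270),(344,267),(385,283)))):
    m.append(np.hstack([cv2.resize(c["img"][v-20:v+20,u-20:u+20],(260,260),interpolation=cv2.INTER_CUBIC) for u,v in L]))
cv2.imwrite("pics/z1.png",np.vstack(m)[:,:,::-1])
E
```

```text
B1 (array([291.3289, 223.266 ]), np.float64(27.484375), array([0.6324, 0.0315]))
B2 (array([300.3121, 269.8939]), np.float64(25.625), array([0.5387, 0.0133]))
B3 (array([287.4533, 311.8008]), np.float64(23.015625), array([0.4553, 0.0389]))
b1 (array([295.6849, 262.5322]), np.float64(31.109375), array([0.6313, 0.0333]))
b2 (array([344.0223, 261.1071]), np.float64(30.234375), array([0.5376, 0.0149]))
b3 (array([385.1632, 275.6826]), np.float64(32.546875), array([0.4543, 0.0406]))
H1 (array([420.5401, 229.0488]), np.float64(65.265625), array([ 0.6203, -0.2273]))
H2 (array([427.8862, 262.458 ]), np.float64(95.953125), array([ 0.5535, -0.2412]))
H3 (array([435.9522, 296.868 ]), np.float64(96.875), array([ 0.4851, -0.2564]))
h1 (array([321.8386, 180.7724]), np.float64(4.1875), array([ 0.619, -0.216]))
h2 (array([353.1496, 179.6614]), np.float64(6.953125), array([ 0.5499, -0.2305]))
h3 (array([384.1326, 178.3338]), np.float64(6.796875), array([ 0.4814, -0.2456]))
bin [0.6571 0.3117]
bin [0.6309 0.1708]
bin [0.4492 0.2068]
bin [0.4829 0.3406]
```

View pics/z1.png

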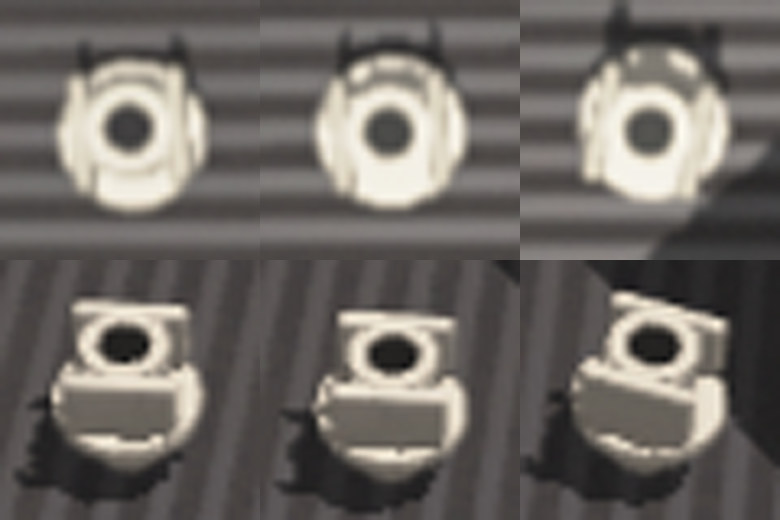

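```bash
python3 - <<'E'
from h import *
t=pickle.load(open("pics/top0.pkl","rb"));s=pickle.load(open("pics/side0.pkl","rb"))
def a(c,u0,v0,ox,oy,p,q):
    P=[ray(c,u0-20+(x-ox)/6.5,v0-20+(y-oy)/6.5,.049) for x,y in (p,q)]
    d=P[0]-P[1]; return np.degrees(np.arctan(d[1]/d[0])),np.hypot(*d)
print(a(s,297,270,0,260,(75,307),(187,313)),a(s,297,270,0,260,(68,382),(176,387)))
print(a(s,344,267,260,260,(340,316),(454,322)),a(s,344,267,260,260,(332,384),(446,393)))
print(a(s,385,283,520,260,(614,297),(726,326)),a(s,385,283,520,260,(588,364),(698,398)))
print(a(t,292,224,0,0,(78,75),(76,195)),a(t,301,270,260,0,(341,75),(345,185)),a(t,288,312,520,0,(608,65),(592,178)))
for n in ("top","side"):
    c=t if n=="top" else s
# box plate edge angle
g=t["img"].astype(int); 
for p,q in (((387,210),(412,329)),((444,198),(470,316))):
    d=ray(t,*p,.055)-ray(t,*q,.055); print("box",np.degrees(np.arctan2(d[1],d[0])))
d=np.subtract(ray(s,322,178,.055),ray(s,384,176,.055)); print(np.degrees(np.arctan2(d[1],d[0])))
E
```

```text
(np.float64(4.647884268036333), np.float64(0.03443939714389563)) (np.float64(5.299415114811457), np.float64(0.03257556857908918))
(np.float64(4.685693851018416), np.float64(0.03491993686581994)) (np.float64(2.74946031158442), np.float64(0.03441360145890025))
(np.float64(-10.77419389070698), np.float64(0.03456564969697495)) (np.float64(-13.89638226983849), np.float64(0.034022515298002695))
(np.float64(-0.773327474873098), np.float64(0.0372750670037474)) (np.float64(2.203320216656008), np.float64(0.033868222587387205)) (np.float64(-7.908358226478751), np.float64(0.03479271614681325))
box 11.38662540167202
box 11.606473524988893
11.557927940481868
```

send_rows([
  [2,-2,0,0,0,0.106],
  [2,-3.5,0,0,0,0.106],
  [2.1,-3.5,0,0,0,0.106],
  [2.1,-3.5,0,0,0,0.106],
  [2.2,-3.5,0,0,0,0],
  [2.2,-3.5,0,0,0,0],
  [2.2,-3.5,0,0,0,0],
  [2.2,-3.5,0,0,0,0],
], jaw=7)

```text
time_s: 0.77
ee_pos: [0.3945, -0.2853, 0.2224]
orientation: [-0.0, 1.0, 0.001, -0.0]
ft_force: [0.6, 0.1, 0.2]
finger_gap: 0.0704
finger_force: 0.0
```

send_rows([
  [2.5,-0.8,0,0,0,0],
  [2.5,-0.8,0,0,0,0],
  [2.5,-0.8,0,0,0,0],
  [2.5,-0.8,0,0,0,0],
  [2.3,-0.8,0,0,0,0],
  [2,-0.5,0,0,0,0],
  [1.2,-0.3,0,0,0,0],
  [0,0,0,0,0,0],
])

```text
time_s: 1.43
ee_pos: [0.551, -0.2384, 0.2221]
orientation: [0.0, 1.0, 0.002, 0.001]
ft_force: [0.4, -0.2, -0.2]
finger_gap: 0.0701
finger_force: 0.0
```

```bash
python3 - <<'E'
from h import *
from plant import robot, vision
c=vision.read_camera("wrist"); pickle.dump(c,open("pics/w1.pkl","wb")); cv2.imwrite("pics/w1.png",c["img"][:,:,::-1])
print(robot.observe()["ee_pos"],c["fx"],c["cx"],c["cy"],c["pose"])
E
```

```text
[ 0.5492 -0.2387  0.222 ] 371.64829954431775 321.1351663369057 239.0829123392594 [[ 0.0044 -0.9589 -0.2838  0.6296]
 [-1.     -0.0041 -0.0019 -0.239 ]
 [ 0.0007  0.2838 -0.9589  0.3848]
 [ 0.      0.      0.      1.    ]]
```

View pics/w1.png

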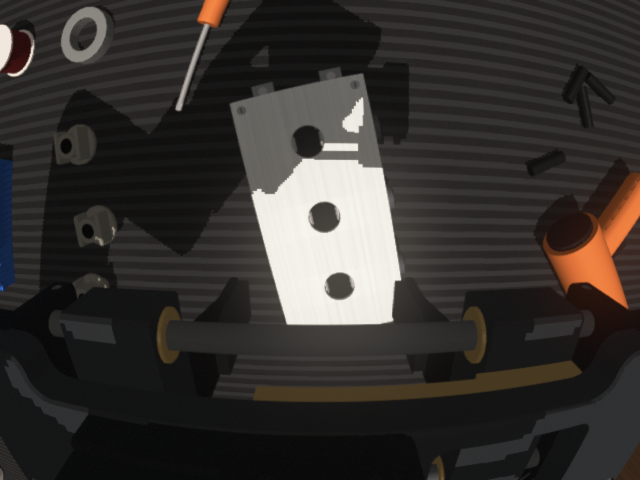

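The wrist view shows the plate with its entries at (307,142), (324,216) and (339,286). Next I'll fit circles to those rims on the plate plane.

```bash
cat >> h.py <<'E'
def wray(c,u,v,z):
    x,y=u-c["cx"],v-c["cy"]; r=np.hypot(x,y)+1e-9; a=r/c["fx"]
    d=c["pose"][:3,:3]@np.array([x/r*np.sin(a),y/r*np.sin(a),np.cos(a)]); o=c["pose"][:3,3]
    return (o+d*(z-o[2])/d[2])[:2]
def circ(c,u,v,z,thr,r=26,f=wray):
    g=cv2.cvtColor(c["img"],cv2.COLOR_RGB2GRAY); w=cv2.resize(g[v-r:v+r,u-r:u+r],None,fx=8,fy=8,interpolation=cv2.INTER_CUBIC)
    n,l,st,ce=cv2.connectedComponentsWithStats((w<thr).astype(np.uint8))
    i=min([k for k in range(1,n) if st[k,4]>64*10],key=lambda k:np.hypot(*(ce[k]-r*8)))
    p=cv2.convexHull(cv2.findContours((l==i).astype(np.uint8),0,1)[0][0])[:,0]
    q=np.array([f(c,(x+.5)/8-.5+u-r,(y+.5)/8-.5+v-r,z) for x,y in p])
    ctr,rad=cv2.minEnclosingCircle((q*1000).astype(np.float32)); return np.array(ctr)/1000,rad,np.ptp(q,axis=0)
E
python3 - <<'E'
from h import *
c=pickle.load(open("pics/w1.pkl","rb"));t=pickle.load(open("pics/top0.pkl","rb"))
for u,v,th in ((307,142,50),(324,216,130),(339,286,130)): print(circ(c,u,v,.055,th))
for u,v,th in ((421,229,90),(428,263,70),(436,297,70)): print(circ(t,u,v,.055,th,r=14,f=ray))
for n,u,v in ((0,70,147),(1,89,231)): print(wray(c,u,v,.049))
E
```

```text
(array([ 0.6217, -0.227 ]), 13.981483459472656, array([0.0278, 0.0249]))
(array([ 0.5531, -0.2421]), 14.282475471496582, array([0.0281, 0.0269]))
(array([ 0.4847, -0.2572]), 14.111629486083984, array([0.0278, 0.0263]))
(array([ 0.6217, -0.2269]), 11.767426490783691, array([0.0226, 0.0204]))
(array([ 0.5536, -0.2417]), 12.443685531616211, array([0.0244, 0.0221]))
(array([ 0.4854, -0.2571]), 12.360153198242188, array([0.0237, 0.022 ]))
[0.6302 0.0252]
[0.5382 0.0108]
```

send_rows([
  [1,-3,0.5,0,0,-0.05],
  [1,-3.7,0.5,0,0,0],
  [1,-3.8,0.5,0,0,0],
  [1,-3.8,0.5,0,0,0],
  [1,-3.8,0.5,0,0,0],
  [1,-3.8,0.5,0,0,0],
  [1,-3.3,0.5,0,0,0],
  [1,-2,0.5,0,0,0],
])

```text
time_s: 2.15
ee_pos: [0.6144, 0.0388, 0.1823]
orientation: [-0.0, 1.0, 0.027, -0.001]
ft_force: [0.4, -0.3, 0.5]
finger_gap: 0.0704
finger_force: 0.0
```

```bash
python3 - <<'E'
from h import *
from plant import robot, vision
c=vision.read_camera("wrist"); pickle.dump(c,open("pics/w2.pkl","wb")); cv2.imwrite("pics/w2.png",c["img"][:,:,::-1])
s=robot.observe();print(s["ee_pos"],s["orientation"])
E
```

```text
[0.6158 0.0415 0.1814] [-0.0015  0.9996  0.0274 -0.0006]
```

View pics/w2.png

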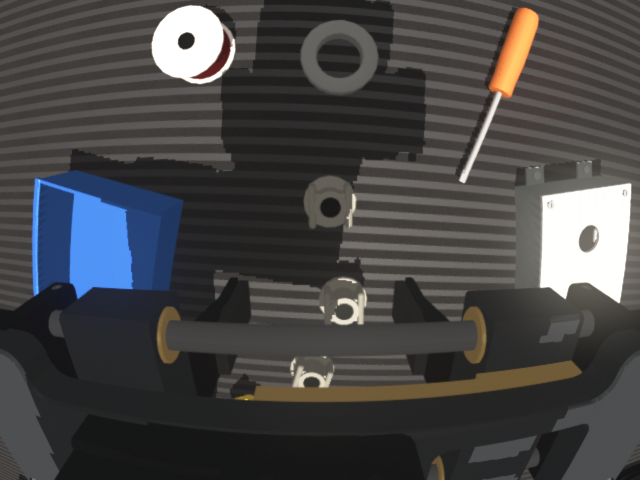

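The wrist view shows the bushing bores at (330,208), (345,311) and (311,382). I'll measure them.

```bash
python3 - <<'E'
from h import *
c=pickle.load(open("pics/w2.pkl","rb"))
for u,v,ths in ((330,208,(30,40,55)),(345,311,(60,90,120)),(311,382,(60,90,120))):
    for th in ths: print(circ(c,u,v,.049,th,r=9))
print("B1 plate", np.array([wray(c,*p,.049) for p in ((310,185),(311,227),(347,190),(351,232))]))
E
```

```text
(array([0.6323, 0.0316]), 7.772065162658691, array([0.0145, 0.0148]))
(array([0.6323, 0.0315]), 8.121479988098145, array([0.0152, 0.0149]))
(array([0.6324, 0.0315]), 8.458504676818848, array([0.0153, 0.015 ]))Traceback (most recent call last):
  File "<stdin>", line 4, in <module>
  File "h.py", line 21, in circ
    i=min([k for k in range(1,n) if st[k,4]>64*10],key=lambda k:np.hypot(*(ce[k]-r*8)))
ValueError: min() iterable argument is empty
```

send_rows([
  [0.8,0.55,1,0,0,0],
  [0.8,0.55,2,0,0,0],
  [0,0,2.8,0,0,0],
  [0,0,3,0,0,0],
  [0,0,2.7,0,0,0],
  [0,0,1.8,0,0,0],
  [0,0,1.2,0,0,0],
  [0,0,0.5,0,0,0],
])

```text
time_s: 2.87
ee_pos: [0.6312, 0.024, 0.0301]
orientation: [-0.0, 1.0, 0.025, -0.002]
ft_force: [0.1, 0.4, -1.6]
finger_gap: 0.07
finger_force: 0.0
```

send_rows([
  [0,0,0,0,0,0],
  [0,0,0,0,0,0],
  [0,0,0,0,0,0],
  [0,0,0,0,0,0],
  [0,0,0,0,0,0],
  [0,0,0,0,0,0],
  [0,0,0,0,0,0],
  [0,0,0,0,0,0],
], jaw=0, force=20)

```text
time_s: 3.53
ee_pos: [0.6337, 0.0257, 0.0336]
orientation: [0.001, 1.0, 0.026, 0.001]
ft_force: [0.3, -1.3, 4.5]
finger_gap: 0.0306
finger_force: 19.1
```

send_rows([
  [0,0,0,0,0,0],
  [0,0,0,0,0,0],
  [0,0,0,0,0,0],
  [0,0,0,0,0,0],
  [0,0,0,0,0,0],
  [0,0,0,0,0,0],
  [0,0,0,0,0,0],
  [0,0,0,0,0,0],
])

```text
time_s: 4.2
ee_pos: [0.6337, 0.0258, 0.0335]
orientation: [0.0, 1.0, 0.026, 0.001]
ft_force: [0.1, -0.4, 6.1]
finger_gap: 0.0304
finger_force: 19.2
```

```bash
python3 - <<'E'
from h import *
from plant import robot, vision
c=vision.read_camera("wrist"); pickle.dump(c,open("pics/w3.pkl","wb"))
d=vision.read_camera("side"); pickle.dump(d,open("pics/s3.pkl","wb"))
u,v=map(int,proj(d,(.632,.03,.04)))
cv2.imwrite("pics/g3.png",np.hstack([cv2.resize(c["img"][120:360,200:440],(400,400)),cv2.resize(d["img"][v-40:v+40,u-40:u+40],(400,400))])[:,:,::-1])
s=robot.observe();print(s["ee_pos"],s["orientation"],s["finger_gap"],s["finger_force"],s["ft_force"])
E
```

```text
[0.6337 0.0257 0.0335] [0.0004 0.9997 0.026  0.001 ] 0.030731185174158602 19.188778745010495 [-0.0161 -1.0293  4.7761]
```

View pics/g3.png

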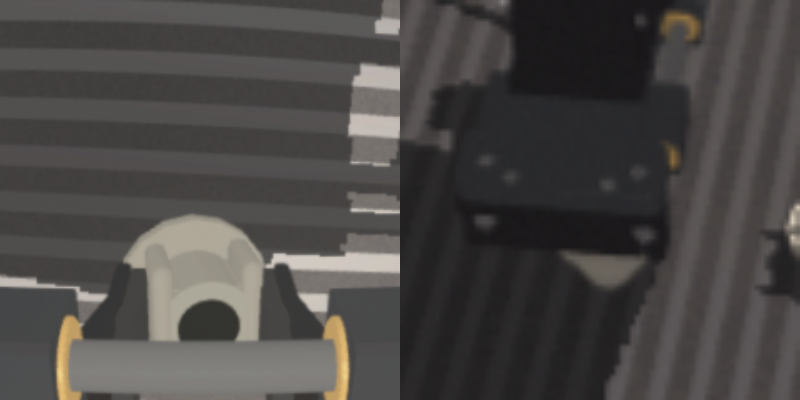

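The pinch gave 30.4 mm, which fits neither case, and the tip is pushed upward, so the grip probably isn't square. I'll open and re-measure.

send_rows([
  [0,0,0,0,0,0],
  [0,0,0,0,0,0],
  [0,0,-2,0,0,0],
  [0,0,-4,0,0,0],
  [0,0,-4,0,0,0],
  [-2,0,-2,0,0,0],
  [-2,0,0,0,0,0],
  [0,0,0,0,0,0],
], jaw=6)

```text
time_s: 4.97
ee_pos: [0.5891, 0.0247, 0.1534]
orientation: [-0.0, 1.0, 0.026, -0.002]
ft_force: [-1.0, 0.4, -0.9]
finger_gap: 0.0594
finger_force: 0.0
```

```bash
python3 - <<'E'
from h import *
from plant import robot, vision
for k in range(3):
    s=robot.observe();print(s["ee_pos"],s["orientation"],s["finger_gap"],s["joints"])
    c=vision.read_camera("wrist")
print(c["pose"]); pickle.dump(c,open("pics/w4.pkl","wb"))
p=[int(x) for x in (320,200)]
cv2.imwrite("pics/g4.png",cv2.resize(c["img"][120:320,220:420],(600,600),interpolation=cv2.INTER_CUBIC)[:,:,::-1])
E
```

```text
[0.5891 0.0247 0.1534] [-0.0004  0.9997  0.026  -0.0019] 0.05941794024695764 [-0.1475  0.5678  1.5866  0.0002  0.991   1.3712]
[0.5908 0.0246 0.1526] [-0.0004  0.9997  0.0258 -0.0011] 0.059679425183786106 [-0.1474  0.5704  1.5839  0.0004  0.9896  1.3715]
[0.5923 0.0244 0.1521] [-0.0003  0.9997  0.0258 -0.0005] 0.05995616170730165 [-0.1474  0.5723  1.5816  0.0004  0.9888  1.3716]
[[ 0.0521 -0.957  -0.2854  0.6711]
 [-0.9986 -0.0499 -0.0149  0.0274]
 [ 0.      0.2857 -0.9583  0.3146]
 [ 0.      0.      0.      1.    ]]
```

View pics/g4.png

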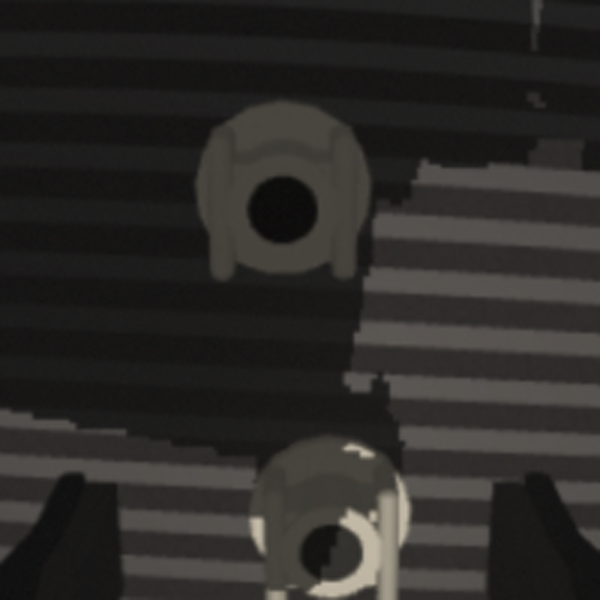

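B1 is still upright, with its bore at about (314,190) and its flats square to the tool. Measuring it again.

```bash
python3 - <<'E'
from h import *
c=pickle.load(open("pics/w4.pkl","rb"))
for th in (20,30,40): print(circ(c,314,190,.049,th,r=13))
print(np.array([wray(c,220+x/3,120+y/3,.049) for x,y in ((222,275),(344,275),(225,132),(342,132))]))
E
```

```text
(array([0.629 , 0.0305]), 7.836022853851318, array([0.0154, 0.0156]))
(array([0.6289, 0.0305]), 8.19563102722168, array([0.0159, 0.0163]))
(array([0.6289, 0.0306]), 8.478242874145508, array([0.0164, 0.0168]))
[[0.6119 0.0442]
 [0.6134 0.0145]
 [0.6469 0.0448]
 [0.6483 0.017 ]]
```

send_rows([
  [0,0,0,0,0,0],
  [0,0,0,0,0,0],
  [0,0,0,0,0,0],
  [0,0,0,0,0,0],
  [0,0,0,0,0,0],
  [0,0,0,0,0,0],
  [0,0,0,0,0,0],
  [0,0,0,0,0,0],
])

```text
time_s: 5.78
ee_pos: [0.5929, 0.0241, 0.1525]
orientation: [-0.0, 1.0, 0.026, 0.0]
ft_force: [0.4, 0.8, 0.3]
finger_gap: 0.0601
finger_force: 0.0
```

```bash
python3 - <<'E'
from h import *
from plant import robot,vision
c=pickle.load(open("pics/w3.pkl","rb")); print(c["pose"])
print(wray(c,200+209*.6,120+325*.6,.049), [wray(c,200+x*.6,120+270*.6,.049) for x in (150,172,240,262)])
c=vision.read_camera("wrist"); pickle.dump(c,open("pics/w5.pkl","wb")); print(c["pose"][:3,3],circ(c,314,190,.049,30,r=13))
E
```

```text
[[ 0.0525 -0.9578 -0.2825  0.7121]
 [-0.9986 -0.05   -0.0162  0.029 ]
 [ 0.0014  0.283  -0.9591  0.1962]
 [ 0.      0.      0.      1.    ]]
[0.6335 0.0228] [array([0.6488, 0.0389]), array([0.6491, 0.0332]), array([0.65  , 0.0157]), array([0.6502, 0.01  ])]
[0.6716 0.0272 0.3151] (array([0.6325, 0.0315]), 8.231346130371094, array([0.0149, 0.0161]))
```

The bushing was gripped about 6 mm off-centre and tilted, then recovered. The re-centred settled measurement is (0.6325, 0.0315).

send_rows([
  [1.3,-0.2,0.6,0,0,0],
  [1.4,-0.2,1.5,0,0,0],
  [1.3,-0.23,2.5,0,0,0],
  [0,0,3,0,0,0],
  [0,0,2.6,0,0,0],
  [0,0,1.5,0,0,0],
  [0,0,0.55,0,0,0],
  [0,0,0,0,0,0],
])

```text
time_s: 6.5
ee_pos: [0.6314, 0.0325, 0.0284]
orientation: [-0.0, 1.0, 0.026, -0.002]
ft_force: [-0.0, -0.6, 0.2]
finger_gap: 0.0599
finger_force: 0.0
```

send_rows([
  [0,0,0,0,0,0],
  [0,0,0,0,0,0],
  [0,0,0,0,0,0],
  [0,0,0,0,0,0],
  [0,0,0,0,0,0],
  [0,0,0,0,0,0],
  [0,0,0,0,0,0],
  [0,0,0,0,0,0],
], jaw=0, force=20)

```text
time_s: 7.17
ee_pos: [0.6332, 0.0324, 0.0313]
orientation: [0.0, 1.0, 0.026, 0.001]
ft_force: [-0.4, 0.4, 6.0]
finger_gap: 0.0281
finger_force: 20.0
```

28.1 mm at 20 N, so bushing 1 is soft. Lifting it towards hole 1.

send_rows([
  [0,0,-1,0,0,0],
  [0,0,-2.5,0,0,0],
  [0,0,-3,0,0,0],
  [0,1,-2,0,0,0],
  [-0.4,2.5,-1,0,0,0],
  [-0.4,3.2,0,0,0,0],
  [-0.4,3.5,0,0,0,0],
  [-0.4,3.5,0,0,0,0],
], force=25)

```text
time_s: 7.83
ee_pos: [0.6234, -0.106, 0.126]
orientation: [0.0, 1.0, 0.027, 0.0]
ft_force: [0.6, -0.0, -0.6]
finger_gap: 0.0259
finger_force: 25.0
```

send_rows([
  [-0.4,3.5,0,0,0,0],
  [-0.4,3.2,0,0,0,0],
  [0,2.8,0,0,0,0],
  [0,1.7,0,0,0,0],
  [0,0.86,0,0,0,0],
  [0,0,0,0,0,0],
  [0,0,0,0,0,0],
  [0,0,0,0,0,0],
])

```text
time_s: 8.5
ee_pos: [0.6216, -0.224, 0.1249]
orientation: [-0.001, 1.0, 0.027, -0.001]
ft_force: [0.0, 0.7, -0.9]
finger_gap: 0.0264
finger_force: 25.0
```

```bash
python3 - <<'E'
from h import *
from plant import robot, vision
vision.read_camera("wrist")
c=vision.read_camera("wrist"); pickle.dump(c,open("pics/w6.pkl","wb"))
s=robot.observe();print(s["ee_pos"],s["orientation"],s["finger_gap"],s["finger_force"],s["ft_force"],c["pose"])
cv2.imwrite("pics/g6.png",cv2.resize(c["img"][120:320,200:440],(720,600),interpolation=cv2.INTER_CUBIC)[:,:,::-1])
E
```

```text
[ 0.6218 -0.224   0.1249] [-0.0004  0.9996  0.027  -0.0004] 0.026242379312125825 24.988615214824677 [-0.0285 -0.2522 -0.7202] [[ 0.0543 -0.9569 -0.2854  0.7005]
 [-0.9985 -0.0522 -0.0149 -0.2208]
 [-0.0006  0.2858 -0.9583  0.2874]
 [ 0.      0.      0.      1.    ]]
```

View pics/g6.png

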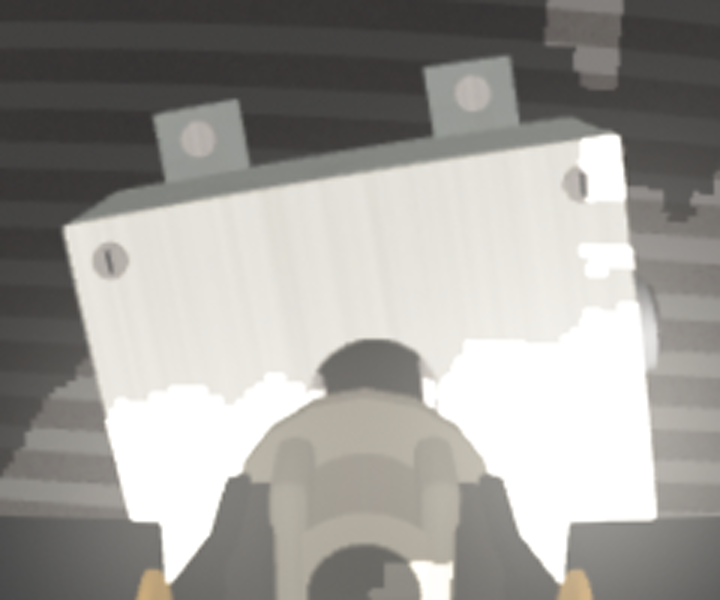

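The bushing is held square over hole 1 and sits about 2 mm short in y. I'll correct that and descend.

send_rows([
  [0.05,0.2,0.3,0,0,0],
  [0,0,1,0,0,0],
  [0,0,1.2,0,0,0],
  [0,0,0.8,0,0,0],
  [0,0,0.4,0,0,0],
  [0,0,0.2,0,0,0],
  [0,0,0.2,0,0,0],
  [0,0,0,0,0,0],
])

```text
time_s: 9.27
ee_pos: [0.6224, -0.2281, 0.0836]
orientation: [-0.0, 1.0, 0.026, -0.0]
ft_force: [0.5, -0.6, -1.1]
finger_gap: 0.026
finger_force: 25.0
```

send_rows([
  [0,0,0.2,0,0,0],
  [0,0,0.2,0,0,0],
  [0,0,0.2,0,0,0],
  [0,0,0.1,0,0,0],
  [0,0,0.1,0,0,0],
  [0,0,0,0,0,0],
  [0,0,0,0,0,0],
  [0,0,0,0,0,0],
])

```text
time_s: 9.93
ee_pos: [0.6225, -0.2272, 0.0765]
orientation: [-0.001, 1.0, 0.026, 0.0]
ft_force: [-0.2, 4.4, 6.0]
finger_gap: 0.0261
finger_force: 25.0
```

send_rows([
  [0,-0.12,0,0,0,0],
  [0,0,0,0,0,0],
  [0,0,0.15,0,0,0],
  [0,0,0.15,0,0,0],
  [0,0,0.15,0,0,0],
  [0,0,0.15,0,0,0],
  [0,0,0,0,0,0],
  [0,0,0,0,0,0],
])

```text
time_s: 10.6
ee_pos: [0.6223, -0.2274, 0.0694]
orientation: [0.0, 1.0, 0.026, -0.0]
ft_force: [-0.5, 0.3, 1.3]
finger_gap: 0.0258
finger_force: 25.0
```

send_rows([
  [0,0,0.15,0,0,0],
  [0,0,0.15,0,0,0],
  [0,0,0.1,0,0,0],
  [0,0,0.1,0,0,0],
  [0,0,0,0,0,0],
  [0,0,0,0,0,0],
  [0,0,0,0,0,0],
  [0,0,0,0,0,0],
])

```text
time_s: 11.27
ee_pos: [0.6222, -0.2266, 0.0664]
orientation: [-0.0, 1.0, 0.026, -0.0]
ft_force: [-2.5, 2.3, 9.7]
finger_gap: 0.026
finger_force: 25.1
```

send_rows([
  [0,0,0.1,0,0,0],
  [0,0,0.1,0,0,0],
  [0,0,0.1,0,0,0],
  [0,0,0.1,0,0,0],
  [0,0,0,0,0,0],
  [0,0,0,0,0,0],
  [0,0,0,0,0,0],
  [0,0,0,0,0,0],
])

```text
time_s: 11.93
ee_pos: [0.6224, -0.2267, 0.0662]
orientation: [0.0, 1.0, 0.026, 0.0]
ft_force: [-8.3, 5.3, 27.1]
finger_gap: 0.0267
finger_force: 25.2
```

Fully home: z is stuck at 66.2 mm while the force climbs to 27 N. Release and go to bushing 2.

send_rows([
  [0,0,-0.5,0,0,0],
  [0,0,0,0,0,0],
  [0,0,0,0,0,0],
  [0,0,-1.5,0,0,0],
  [0,0,-2.5,0,0,0],
  [0,0,-2.5,0,0,0],
  [-0.6,-2,0,0,0,0],
  [-0.8,-3,0,0,0,0],
], jaw=6)

```text
time_s: 12.6
ee_pos: [0.6088, -0.1816, 0.1324]
orientation: [0.003, 1.0, 0.024, 0.003]
ft_force: [-0.8, 0.8, -0.1]
finger_gap: 0.0593
finger_force: 0.0
```

send_rows([
  [-1,-3.5,0,0,0,0],
  [-1,-3.5,0,0,0,0],
  [-1,-3.5,0,0,0,0],
  [-1,-3.5,0,0,0,0],
  [-1,-3,0,0,0,0],
  [-0.64,-2.47,0,0,0,0],
  [0,0,0,0,0,0],
  [0,0,0,0,0,0],
])

```text
time_s: 13.27
ee_pos: [0.5394, 0.0147, 0.1305]
orientation: [0.0, 1.0, 0.027, 0.0]
ft_force: [0.5, -0.6, -0.1]
finger_gap: 0.0601
finger_force: 0.0
```

```bash
python3 - <<'E'
from h import *
from plant import robot, vision
for k in range(4): vision.read_camera("wrist")
s=robot.observe();print(s["ee_pos"],s["orientation"],s["finger_gap"])
c=vision.read_camera("top"); pickle.dump(c,open("pics/t7.pkl","wb"))
d=vision.read_camera("side"); u,v=map(int,proj(d,(.6217,-.227,.06)))
u2,v2=map(int,proj(d,(.538,.014,.03)))
cv2.imwrite("pics/g7.png",np.hstack([cv2.resize(d["img"][y-35:y+35,x-35:x+35],(390,390)) for x,y in ((u,v),(u2,v2))])[:,:,::-1])
E
```

```text
[0.5405 0.0125 0.1308] [0.0003 0.9997 0.0252 0.0005] 0.06032952504123262
```

View pics/g7.png

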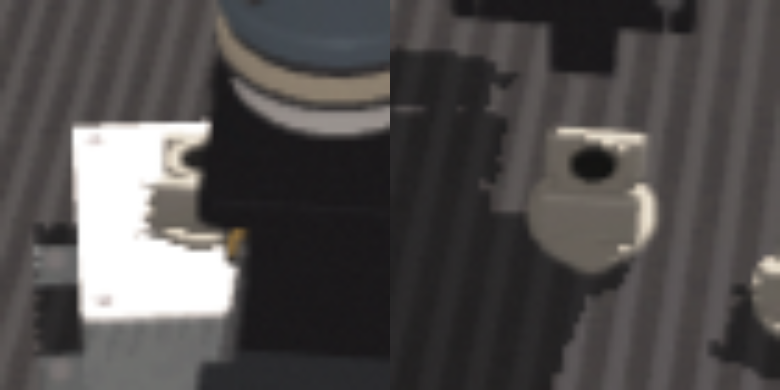

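Bushing 1 sits flange-flat in its entry, and bushing 2 stands below the gripper. Descend and pinch it.

send_rows([
  [0,-0.05,1,0,0,0],
  [0,0,2,0,0,0],
  [0,0,2.5,0,0,0],
  [0,0,2.5,0,0,0],
  [0,0,1.5,0,0,0],
  [0,0,0.5,0,0,0],
  [0,0,0,0,0,0],
  [0,0,0,0,0,0],
])

```text
time_s: 14.23
ee_pos: [0.5397, 0.0141, 0.031]
orientation: [0.0, 1.0, 0.026, 0.0]
ft_force: [-0.2, -0.9, -0.1]
finger_gap: 0.0599
finger_force: 0.0
```

send_rows([
  [0,0,0,0,0,0],
  [0,0,0,0,0,0],
  [0,0,0,0,0,0],
  [0,0,0,0,0,0],
  [0,0,0,0,0,0],
  [0,0,0,0,0,0],
  [0,0,0,0,0,0],
  [0,0,0,0,0,0],
], jaw=0, force=20)

```text
time_s: 14.9
ee_pos: [0.5398, 0.0144, 0.0316]
orientation: [0.0, 1.0, 0.026, 0.0]
ft_force: [-0.9, 1.3, 6.2]
finger_gap: 0.0344
finger_force: 20.0
```

34.4 mm at 20 N, so bushing 2 is perished. Into the bin.

send_rows([
  [0,0,-1,0,0,0],
  [0,0,-2.5,0,0,0],
  [0,0,-3,0,0,0],
  [0,0,-2.5,0,0,0],
  [0.4,-1.5,-1.5,0,0,0],
  [0.6,-2.8,0,0,0,0],
  [0.7,-3.3,0,0,0,0],
  [0.7,-3.3,0,0,0,0],
], force=25)

```text
time_s: 15.57
ee_pos: [0.5578, 0.1251, 0.137]
orientation: [0.0, 1.0, 0.025, 0.0]
ft_force: [0.2, -0.2, -0.7]
finger_gap: 0.0343
finger_force: 25.0
```

send_rows([
  [0.7,-3.3,0,0,0,0],
  [0.7,-3.3,0,0,0,0],
  [0.7,-3.3,0,0,0,0],
  [0.7,-3,0,0,0,0],
  [0,0,1.5,0,0,0],
  [0,0,2.5,0,0,0],
  [0,0,2.5,0,0,0],
  [0,0,0.8,0,0,0],
])

```text
time_s: 16.23
ee_pos: [0.576, 0.2544, 0.0597]
orientation: [0.001, 1.0, 0.026, -0.004]
ft_force: [-0.2, -1.1, -1.1]
finger_gap: 0.0345
finger_force: 25.0
```

send_rows([
  [0,0,0,0,0,0],
  [0,0,0,0,0,0],
  [0,0,0,0,0,0],
  [0,0,0,0,0,0],
  [0,0,-2,0,0,0],
  [0,0,-3,0,0,0],
  [0,0,-3,0,0,0],
  [0,0,-1,0,0,0],
], jaw=5.5)

```text
time_s: 16.9
ee_pos: [0.5824, 0.2555, 0.159]
orientation: [-0.001, 1.0, 0.026, 0.005]
ft_force: [0.2, 0.1, 0.6]
finger_gap: 0.0546
finger_force: 0.0
```

send_rows([
  [-1.2,2,0,0,0,0],
  [-1.9,3,0,0,0,0],
  [-2.1,3.3,0,0,0,0],
  [-2.1,3.3,0,0,0,0],
  [-2.1,3.3,0,0,0,0],
  [-2.1,3,0,0,0,0],
  [-1.3,2,0,0,0,0],
  [-0.7,1.03,0,0,0,0],
])

```text
time_s: 17.57
ee_pos: [0.453, 0.0367, 0.1535]
orientation: [0.0, 1.0, 0.025, -0.0]
ft_force: [0.3, -1.3, -0.5]
finger_gap: 0.055
finger_force: 0.0
```

send_rows([
  [-3,0,0,0,0,0.118],
  [-1,0,0,0,0,0.118],
  [0,0,0,0,0,0],
  [0,0,0,0,0,0],
  [0,0,0,0,0,0],
  [0,0,0,0,0,0],
  [0,0,0,0,0,0],
  [0,0,0,0,0,0],
])

```text
time_s: 18.23
ee_pos: [0.416, 0.0379, 0.1531]
orientation: [0.0, 0.996, -0.091, 0.0]
ft_force: [1.0, -0.4, 0.1]
finger_gap: 0.0551
finger_force: 0.0
```

```bash
python3 - <<'E'
from h import *
from plant import robot, vision
vision.read_camera("wrist")
c=vision.read_camera("wrist"); pickle.dump(c,open("pics/w8.pkl","wb"))
s=robot.observe();print(s["ee_pos"],s["orientation"],s["finger_gap"],c["pose"][:3,3])
R,o=c["pose"][:3,:3],c["pose"][:3,3]
def wproj(p):
    q=R.T@(np.array(p)-o); r=np.hypot(q[0],q[1]); a=np.arctan2(r,q[2]); return c["cx"]+c["fx"]*a*q[0]/r,c["cy"]+c["fx"]*a*q[1]/r
u,v=map(int,wproj((.4553,.0389,.049))); print(u,v)
for th in (30,40,60,90):
    try: print(th,circ(c,u,v,.049,th,r=13))
    except Exception as e: print(th,e)
w=c["img"][v-35:v+35,u-35:u+35]; cv2.imwrite("pics/g8.png",cv2.resize(w,(560,560),interpolation=cv2.INTER_CUBIC)[:,:,::-1])
E
```

```text
[0.4155 0.0379 0.153 ] [ 0.      0.9958 -0.0916  0.0001] 0.05527288716410464 [0.4931 0.0228 0.3156]
308 187
30 min() iterable argument is empty
40 (array([0.4601, 0.0404]), 5.310864448547363, array([0.0047, 0.0103]))
60 (array([0.4552, 0.0393]), 8.16871166229248, array([0.016 , 0.0158]))
90 (array([0.4552, 0.0393]), 8.628292083740234, array([0.0169, 0.0169]))
```

View pics/g8.png

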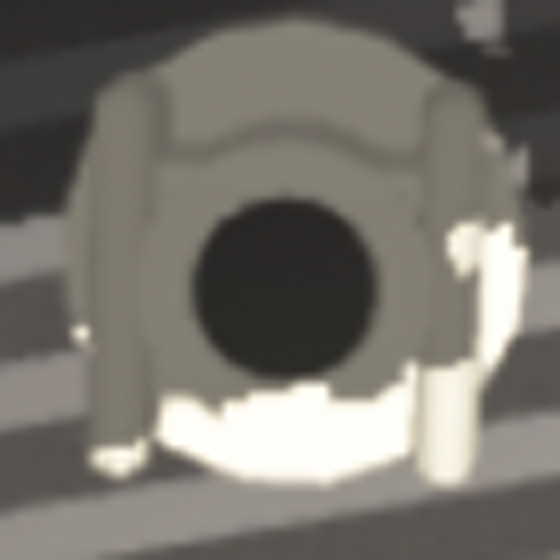

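send_rows([
  [1.3,-0.32,0.6,0,0,0],
  [1.4,-0.32,1.5,0,0,0],
  [1.23,-0.32,2.5,0,0,0.02],
  [0,0,3,0,0,0],
  [0,0,2.6,0,0,0],
  [0,0,1.5,0,0,0],
  [0,0,0.5,0,0,0],
  [0,0,0,0,0,0],
], jaw=6)

```text
time_s: 19.0
ee_pos: [0.4548, 0.0402, 0.0298]
orientation: [-0.0, 0.995, -0.102, -0.001]
ft_force: [-0.4, -0.4, 0.2]
finger_gap: 0.06
finger_force: 0.0
```

send_rows([
  [0,0,0,0,0,0],
  [0,0,0,0,0,0],
  [0,0,0,0,0,0],
  [0,0,0,0,0,0],
  [0,0,0,0,0,0],
  [0,0,0,0,0,0],
  [0,0,0,0,0,0],
  [0,0,0,0,0,0],
], jaw=0, force=20)

```text
time_s: 19.67
ee_pos: [0.4561, 0.04, 0.0319]
orientation: [0.0, 0.995, -0.102, 0.001]
ft_force: [-0.3, 0.8, 6.2]
finger_gap: 0.0345
finger_force: 20.0
```

34.5 mm at 20 N, so bushing 3 is perished too. Into the bin beside the other.

send_rows([
  [0,0,-1,0,0,0],
  [0,0,-2.5,0,0,0],
  [0,0,-3,0,0,0],
  [0,0,-2.5,0,0,0],
  [0.1,-1.5,-1.5,0,0,0],
  [0.2,-2.5,0,0,0,0],
  [0.2,-3,0,0,0,0],
  [0.2,-3.2,0,0,0,0],
], force=25)

```text
time_s: 20.33
ee_pos: [0.4832, 0.1391, 0.1367]
orientation: [0.0, 0.995, -0.103, 0.0]
ft_force: [0.0, -0.7, -0.8]
finger_gap: 0.0344
finger_force: 25.0
```

send_rows([
  [0.2,-3.2,0,0,0,0],
  [0.2,-3.2,0,0,0,0],
  [0.2,-3.2,0,0,0,0],
  [0.02,-2.94,0,0,0,0],
  [0,0,1.5,0,0,0],
  [0,0,2.5,0,0,0],
  [0,0,2.5,0,0,0],
  [0,0,0.8,0,0,0],
])

```text
time_s: 21.0
ee_pos: [0.5117, 0.2596, 0.0599]
orientation: [0.001, 0.995, -0.102, -0.003]
ft_force: [-1.5, -0.6, -1.2]
finger_gap: 0.0344
finger_force: 25.0
```

send_rows([
  [0,0,0,0,0,0],
  [0,0,0,0,0,0],
  [0,0,0,0,0,0],
  [0,0,0,0,0,0],
  [0,0,-2,0,0,0],
  [0,0,-3,0,0,0],
  [0,0,-3,0,0,0],
  [0,0,-1,0,0,0],
], jaw=5.5)

```text
time_s: 21.67
ee_pos: [0.5176, 0.2609, 0.1585]
orientation: [-0.002, 0.995, -0.102, 0.005]
ft_force: [0.7, -0.2, 1.0]
finger_gap: 0.055
finger_force: 0.0
```

send_rows([
  [0,2,-2,0,0,0],
  [0,3,-1,0,0,0],
  [0,3,0,0,0,0],
  [0,3,0,0,0,0],
  [0,3,0,0,0,0],
  [0,2,0,0,0,0],
  [0,0,0,0,0,0],
  [0,0,0,0,0,0],
])

```text
time_s: 22.33
ee_pos: [0.4823, 0.1027, 0.1836]
orientation: [-0.0, 0.995, -0.103, 0.001]
ft_force: [0.4, -0.7, 0.7]
finger_gap: 0.055
finger_force: 0.0
```

```bash
python3 - <<'E'
from h import *
from plant import robot, vision
vision.read_camera("top"); c=vision.read_camera("top"); s=robot.observe();print(s["time_s"],s["ee_pos"],s["dq"])
t=pickle.load(open("pics/top0.pkl","rb"))
im=c["img"]; hsv=cv2.cvtColor(im,cv2.COLOR_RGB2HSV)
# light unsaturated blobs inside the bin
m=np.zeros(im.shape[:2],np.uint8); cv2.fillPoly(m,[np.array([(152,213),(220,226),(203,313),(138,297)])],255)
g=((hsv[...,1]<90)&(m>0)).astype(np.uint8)
n,l,st,ce=cv2.connectedComponentsWithStats(g)
for k in range(1,n):
    if st[k,4]>60: print("bin blob",st[k,4],ce[k],ray(c,*ce[k],.03))
u,v=map(int,proj(c,(.6217,-.227,.084)))
for th in (60,80,100): print("seated",circ(c,u,v,.084,th,r=9,f=ray))
# change mask around bystanders, vs the first picture
for nme,p in (("tape",(293,163)),("spool",(231,159)),("driver",(368,168))):
    x,y=p; d=np.abs(c["img"][y-45:y+45,x-28:x+28].astype(int)-t["img"][y-45:y+45,x-28:x+28]).mean(); print(nme,d)
E
```

```text
22.4333 [0.4826 0.1039 0.1834] [ 0.0173  0.0063 -0.0031 -0.002   0.0029 -0.0036]
bin blob 456 [184.1404 251.489 ] [0.5763 0.2516]
bin blob 1684 [182.4276 292.3088] [0.4931 0.2539]
seated (array([ 0.6219, -0.2272]), 5.664547920227051, array([0.0092, 0.0109]))
seated (array([ 0.6218, -0.2273]), 6.440488338470459, array([0.0114, 0.0124]))
seated (array([ 0.6217, -0.2272]), 6.9271368980407715, array([0.0126, 0.0134]))
tape 3.615674603174603
spool 3.460978835978836
driver 1.9468253968253968
```

```bash
python3 - <<'E'
from h import *
from plant import robot, vision
c=vision.read_camera("side"); 
for p in ((.579,.256,.052),(.517,.261,.052)):
    u,v=map(int,proj(c,p)); print(u,v,circ(c,u,v,.052,80,r=9,f=ray))
    u,v=map(int,proj(c,(p[0],p[1],.028))); print(c["img"][v-4:v+5:4,u-8:u+9:4].mean(axis=2).astype(int).tolist(), c["img"][v,u])
s=robot.observe(); print(s["ft_force"],s["finger_gap"])
E
```

```text
301 360 (array([0.5748, 0.2529]), 7.78884744644165, array([0.0152, 0.0147]))
[[141, 204, 211, 153, 221], [143, 195, 219, 223, 224], [97, 98, 97, 98, 98]] [230 222 206]
336 367 (array([0.5112, 0.2596]), 9.451229095458984, array([0.0168, 0.0185]))
[[90, 95, 94, 25, 91], [96, 108, 197, 212, 90], [93, 97, 96, 96, 107]] [211 198 182]
[ 1.1731 -0.0864 -0.0626] 0.05477427975307578
```

Both perished bushings stand in the bin and the sound one is seated, so I'm handing in.

```bash
python3 -c "
from plant import robot
print(robot.job_done())"
```

```text
the job is handed in; nothing more can be done
None
```

I handed the job in at about 22 s: bushing 1 felt soft (28 mm at 20 N) and is snapped fully home in hole_1, while bushings 2 and 3 felt hard (34.4 and 34.5 mm) and are in the scrap bin; my first pinch of bushing 1 was off-centre and tilted it, but it stood back up undamaged.

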